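# Rock a connecting rod out of its fitted tray and hang it on the rack

### The job

The connecting rod lies flush in its fitted black tray with no room for fingers round it: press down on the outer rim of its big end so that it rocks over the ledge underneath and stays tipped up, small end in the air. Then take it by the shank and hang it by its big end on the empty peg of the sloping grey rack, beside the other rod, lowering it right down onto the board with the small end pointing down the slope before you let go. Do not disturb the other rod, the jar, the spanner or the hammer.

Things in the scene. Friction and masses are not known exactly. Their poses are not given: they have to be found in the camera images.
- rod_big (a point): Steel motorcycle connecting rod lying in the tray, 161 mm long, about 0.42 kg: centre of its big-end eye, half-way through. Ring 62 mm outside, 36 mm bore, 24 mm thick; bolt bosses make it 71 mm wide. x runs along the rod to the small end (eye centres 115 mm apart), z along the eyes' axes (up in the tray). Its balance point is at x = 25 mm.
- rod_shank (a point): Point on the same rod's I-section shank, half-way through its thickness, 85 mm from the big-end centre and 30 mm from the small-end centre; axes as for rod_big. Here the shank is 18 mm wide (y) and 14 mm thick (z); the straight shank runs from 30 to 100 mm from the big-end centre.
- rod_small (a point): Centre of the same rod's small-end eye, half-way through; axes as for rod_big. Ring 30 mm outside, 18 mm bore, 24 mm thick. Once the big end is pushed down so far that the rod is past about 12 degrees, it falls on by itself to 30 degrees, lies on the slope of the well (it may slide up to 8 mm down it) and stays there, small end and outer shank above the tray.
- nest (a point): Fixed black plastic tray, 200 x 112 mm, 62 mm high, holding the rod: this point is where the rod's big-end centre lies at first; x along the pocket to the small end, z up. The tray's top face is 12 mm above it, flush with the rod. The gap round the rod is 8 mm beyond the big end and about 3 mm elsewhere.
- ledge (a point): Middle of the ledge edge across the pocket's floor, 23 mm from nest towards the small end, 24 mm below the tray's top; axes as nest. The rod rests on the ledge, just short of balance; from the edge a well slopes down at 30 degrees under the big end. Pushing that rim (18 to 31 mm from the eye centre, far side from the small end) down with 1 to 3 N sinks it about 25 mm.
- peg (a point): Root of the empty aluminium peg, on the board's face. z points out along the peg, which leans 30 degrees from vertical to the rack's front; x points up the board's slope, y across it. Peg 22 mm in diameter, 50 mm long, rounded end. The fixed grey board is 225 mm along the slope, 260 mm wide, the peg 170 mm up from its lower edge, which has a 10 mm lip.
- rod2_big (a point): The other rod, the same make, hanging on the second peg 120 mm beside the empty one (towards +y of peg): centre of its big-end eye. To be left alone.
- jar: Amber glass jar with white lid, 64 mm across, 75 mm high; origin under its centre. To be left alone.
- spanner_grip (a point): Dark steel spanner, 200 mm long, lying on the bench; a point on its handle. To be left alone.
- hammer_grip (a point): Hammer with wooden handle, 300 mm long, lying on the bench; a point on its handle. To be left alone.
Mind the look-alikes: they are no part of the job. Leave any yellow look-alike of the part that bears rod_big alone.

How it is judged (in metres and radians):
On the way, in this order (a step that is already met when the one before it is completed fails the run):
1. the rod is tipped up in the tray by more than 23 degrees, its big end still in the pocket (angle between rod_big's own z axis and vertical above 0.4 rad and distance between rod_big and nest below 0.028 m and height (world z) of rod_small above 0.075 m), for 0.2 s.
2. the rod is down on the board (within 10 mm) with its big end round the empty peg, still held (z of rod_big in the frame of peg between 0.005 and 0.022 m and x of rod_big in the frame of peg between -0.011 and 0.011 m and y of rod_big in the frame of peg between -0.011 and 0.011 m and contact force between the fingers and rod above 1 N), for 0.05 s.
At the end, for the whole second after the job is handed in: The rod hangs released and at rest with its big end round the empty peg (eye centre within 10 mm of the peg's axis), lying flat on the board (within 4 mm and 6 degrees), its small end at least 90 mm down the slope from the peg (z of rod_big in the frame of peg between 0.008 and 0.016 m and x of rod_big in the frame of peg between -0.01 and 0.01 m and y of rod_big in the frame of peg between -0.01 and 0.01 m and angle between the z axis of rod_big and the z axis of peg, either way round below 0.1 rad and x of rod_small in the frame of peg below -0.09 m and linear speed of rod below 0.02 m/s and contact force between the fingers and rod below 0.05 N); the robot touches nothing.
It fails at once if the other rod is knocked off its place (moved 15 mm) (distance of rod2_big from where it was at the start of the episode above 0.015 m).
It fails at once if a bystander on the bench is moved by 25 mm (distance of any of jar, spanner_grip, hammer_grip from where it was at the start of the episode above 0.025 m).
It also fails if it takes over 64 s, if anything falls off the work surface, if the arm or the gripper's body presses on something with over 40 N, if the wrist force passes 120 N, or if a joint passes its speed limit or range.

### The arm

A 6-joint arm with a two-finger parallel gripper is mounted at the origin on the work surface. World frame = base frame: x ahead of the robot, y to its left, z up, the work surface at z = 0. Lengths are in m, angles in degrees, forces in N, time in s.
With the tool pointing down it reaches from about 0.25 to 0.725 m from the base axis. Payload 9.7 kg.
Tool frame: the origin (TCP) lies midway between the tips of the shut fingers; the grasp point (between the pads) lies 19 mm behind it (bot.hold_point_z is the distance from the TCP to the grasp point, in m); z points along the fingers, y is the line along which they close (so a half turn about z gives the same grasp; the last joint's range is limited). The gripper opens to 85 mm and grips with 20 to 120 N. Pads are 22 mm wide; open, the fingers measure 114 mm over their backs; the gripper's body (76 mm by 85 mm) begins 54 mm behind the grasp point. The pads swing forward as they close: fully open they stand 13 mm farther back than shut.
Start: joints at [-74.255, 4.979, 10.078, 95.1, 0, 90], TCP at [0.149, -0.529, 0.231] pointing down, gripper open.
Joint ranges: [-179.16, 179.16], [-48.56, 103.87], [-65.8, 70.77], [-126.05, 130.52], [-82.76, 87.17], [-180, 180]. Speed limits (degrees/s): [127.2, 127.2, 147.25, 180, 180, 180].

### API

Orientations are given as [roll, pitch, yaw] about the fixed x, y, z axes, in that order (R = Rz(yaw) Ry(pitch) Rx(roll)).
In Python, from workcell import bot gives the robot as it stands.
- The arm moves only by the tool play_rows, never from a script. Its argument "steps" is a list that holds one entry, the list of rows, each a list of 4 numbers: the shift along the tool's x, y, z in m, then the turn about the tool's z in rad. In form: [[[tx, ty, tz, yaw], ...]]. A call has exactly 5 rows; each row shifts and turns the commanded pose from where the row before left it, along the tool's axes as they then stand; what a row does not reach is not made up. A row lasts 1/12 s, in which the tool goes at most 41.7 mm and 7.16 degrees, less where a joint would pass 70% of its speed; a pose out of reach is approached as far as the arm can. A call is refused whole if a number of a shift passes 0.0417 or a number of a turn 0.125, either way. A call with a gripper value outside its range is refused whole. "gripper" is the finger opening in m, from 0 to 0.0854, set as the call begins (left out, the last holds). The fingers move at their own pace and stop on an object; "squeeze" is the grip in N (left out, the last holds). Time passes only in rows, so rows that do not move let the fingers close, or fill a call up. It gives the time, the measured TCP pose, the force, the opening and the grip force at its end, in the units of the state.
- bot.get_obs(): the state, without advancing time (a new reading comes with each control period).
- bot.camera(name): name is "scene" or "top"; returns a dict with "img" (480x640x3 uint8, blue, green, red), "vfov" (degrees; the focal length in pixels is half the picture's height over the tangent of half this angle, whatever the lens; pixels are square), "cx", "cy" (the principal point, pixels), "xyz" and "attitude" of the camera in the world. Camera axes: x right, y down, z forward; pixel columns grow to the right and rows downward; lengths in m; the calibration is good to about 2 mm. A picture is of the moment at which its call begins. There is no depth.
- bot.job_done(): hands the job in; it is judged then, once.
The state is a dict: "time": time; "q": joint angles; "qd": joint speeds; "joint_efforts": joint torques, N m; "ee_pos": TCP position; "tcp_rot": TCP orientation; "wrist_force": force on the tool from outside, world axes, zero at the start; "torque": the same for the moment, N m; "opening": finger opening in m; "grasp_force": force on a finger pad.
Only numpy, scipy, OpenCV 4.12 (cv2) and the standard library are available. Lean on these libraries where they do the work, as an engineer would, in place of code of your own. Each camera call takes 0.05 s, during which the arm holds its last target. There are 200 camera calls.

## Working session

There is one attempt and no reset: what is moved stays moved. The work goes in short steps, Python scripts to look and compute and a tool call to move; the robot and the scene stay as the last step left them, time stands still between calls to the robot, and variables do not carry over. Pictures are saved under pics/ and viewed, at most 10 in all, crops included, and the job is handed in when it is done.

Besides the shell and the picture viewer there is one more tool, called after "Emit:" by a JSON object that holds its "api" and its "payload", one argument or row to a line. play_rows: Moves the arm, as the interface text tells. Its arguments: {"type":"object","properties":{"steps":{"type":"array","items":{"type":"array","items":{"type":"array","items":{"type":"number"}}}},"gripper":{"type":"number"},"squeeze":{"type":"number"}},"required":["steps"]}

```bash
ls; mkdir -p pics
python3 - <<'E'
from workcell import bot
import cv2
print(bot.get_obs())
print(bot.hold_point_z)
for n in("scene","top"):
    c=bot.camera(n); cv2.imwrite(f"pics/{n}0.png",c["img"]); print({k:v for k,v in c.items() if k!="img"})
E
```

```text
pics
{'time': 0.0, 'q': array([-7.42578467e+01,  5.01218349e+00,  1.00338799e+01,  9.50994600e+01,
       -2.55615579e-04,  9.00001091e+01]), 'qd': array([ 0.12932239,  0.00277328,  0.06409545,  0.03785137, -0.13331824,
        0.0325441 ]), 'joint_efforts': array([ 5.96560567e-04, -5.20393896e+01,  4.64795351e+01,  1.64106122e-02,
        9.34140462e-05, -3.07063303e-06]), 'ee_pos': array([ 0.1491559 , -0.52914899,  0.23056753]), 'tcp_rot': array([-1.79922236e+02,  2.55763403e-04,  1.57420446e+01]), 'wrist_force': array([-0.8070841 ,  0.2436424 , -0.13777861]), 'torque': array([-0.0019518 ,  0.03557559,  0.05710584]), 'grasp_force': 0.0, 'opening': 0.08540834074031027}
0.0187
{'vfov': 56.84329006930159, 'cx': 319.8723322672759, 'cy': 240.19215556394596, 'xyz': array([1.00082005, 0.24782548, 0.6058959 ]), 'attitude': array([-134.28511851,   -0.45380215,  130.0440716 ])}
{'vfov': 55.229360332967325, 'cx': 318.5763054973019, 'cy': 242.28661777310106, 'xyz': array([ 0.4490184 , -0.06321722,  0.84639346]), 'attitude': array([-170.5674914 ,   -0.28410057,  -88.80809628])}
```

View pics/scene0.png

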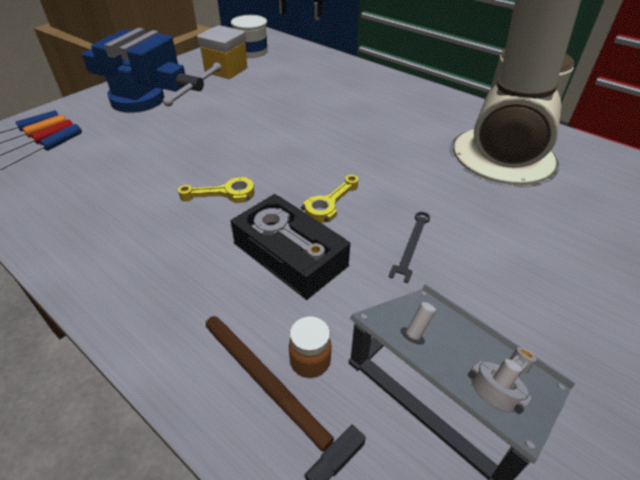

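View pics/top0.png

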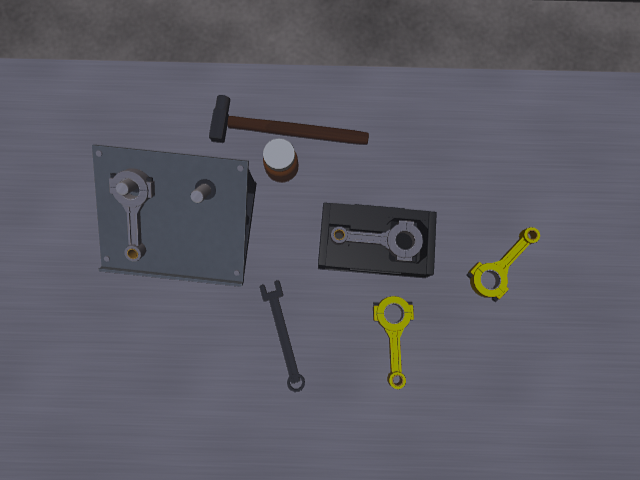

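The overhead view shows the tray centred at (378,240), with the rod's big end at (405,240) and its small end at (340,235). The empty peg runs from its root at about (205,186) to its tip at about (197,197). The board's corners are at (95,147), (248,160), (243,283) and (100,268). In the scene view the empty peg is at (421,320). I'll zoom in next to get exact pixels.

```bash
cat > h.py <<'E'
import numpy as np, cv2
from scipy.spatial.transform import Rotation as R
def K(c): return 240/np.tan(np.radians(c["vfov"]/2))
def ray(c,u,v):
    f=K(c); d=np.array([(u-c["cx"])/f,(v-c["cy"])/f,1.])
    d=R.from_euler("xyz",c["attitude"],degrees=True).as_matrix()@d
    return np.array(c["xyz"]),d/np.linalg.norm(d)
def plane(c,u,v,z):
    o,d=ray(c,u,v); return o+d*(z-o[2])/d[2]
def tri(c1,p1,c2,p2):
    A=np.zeros((3,3));b=np.zeros(3)
    for c,p in((c1,p1),(c2,p2)):
        o,d=ray(c,*p); M=np.eye(3)-np.outer(d,d); A+=M;b+=M@o
    X=np.linalg.solve(A,b)
    res=[np.linalg.norm(np.cross(X-ray(c,*p)[0],ray(c,*p)[1])) for c,p in((c1,p1),(c2,p2))]
    return X,max(res)
def proj(c,X):
    p=R.from_euler("xyz",c["attitude"],degrees=True).as_matrix().T@(np.array(X)-c["xyz"])
    return np.array([c["cx"]+K(c)*p[0]/p[2],c["cy"]+K(c)*p[1]/p[2]])
E
python3 - <<'E'
import cv2,numpy as np
t=cv2.imread("pics/top0.png");s=cv2.imread("pics/scene0.png")
def tile(im,x,y,w,h,k):
    o=cv2.resize(im[y:y+h,x:x+w],None,fx=k,fy=k,interpolation=cv2.INTER_CUBIC)
    o=cv2.convertScaleAbs(o,alpha=1.6,beta=10)
    for i in range(0,w,10):
        cv2.line(o,(i*k,0),(i*k,6 if i%50 else 14),(0,255,255),1)
        if i%20==0: cv2.putText(o,str(x+i),(i*k,24),0,.35,(0,255,255),1)
    for i in range(0,h,10):
        cv2.line(o,(0,i*k),(6,i*k),(0,255,255),1)
        if i%20==0: cv2.putText(o,str(y+i),(8,i*k+4),0,.35,(0,255,255),1)
    return o
a=tile(t,310,195,133,100,3);b=tile(t,170,160,80,60,5)
c=tile(s,225,185,133,100,3);d=tile(s,380,280,80,60,5)
f=lambda i:cv2.copyMakeBorder(i,0,300-i.shape[0],0,400-i.shape[1],0)
cv2.imwrite("pics/m.png",np.vstack([np.hstack([f(a),f(b)]),np.hstack([f(c),f(d)])]))
E
```

```text
(no output)
```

View pics/m.png

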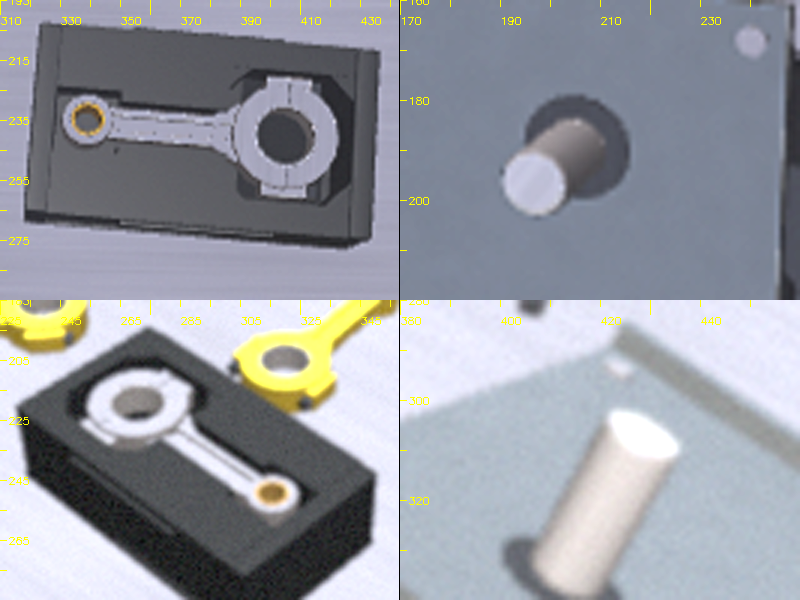

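The zoomed crops give these positions:
- **Overhead view:** big bore at (405.3,240.3), small eye at (339.7,234.7), empty peg tip at (196.8,196.6).
- **Scene view:** peg tip at (428.6,307) and its root near (413,335).

```bash
cat >> h.py <<'E'
from numpy import array
T=dict(vfov=55.229360332967325,cx=318.5763,cy=242.2866,xyz=array([0.4490184,-0.06321722,0.84639346]),attitude=array([-170.5674914,-0.28410057,-88.80809628]))
S=dict(vfov=56.84329006930159,cx=319.87233,cy=240.192155,xyz=array([1.00082005,0.24782548,0.6058959]),attitude=array([-134.28511851,-0.45380215,130.0440716]))
E
python3 - <<'E'
from h import *
np.set_printoptions(precision=4,suppress=True)
b=plane(T,405.3,240.3,.062);s=plane(T,339.7,234.7,.062)
print("big",b,"small",s,np.linalg.norm(b-s),np.degrees(np.arctan2(*(s-b)[[1,0]])))
print("scene big",plane(S,225+137/3,185+103/3,.062),plane(S,225+272/3,185+192/3,.062))
tip=tri(T,(196.8,196.6),S,(428.6,307));print("tip",tip)
for n,a,c in(("lo-y",(236,272),(424,293)),("hi-y",(240,168),(361,318)),("hi+y",(98,153),(530,443)),("lo+y",(106,259),(558,384))):
    print(n,tri(T,a,S,c))
E
```

```text
big [ 0.5861 -0.2148  0.062 ] small [ 0.5935 -0.1008  0.062 ] 0.11425725186222918 86.28215471027663
scene big [ 0.5879 -0.212   0.062 ] [ 0.5925 -0.0992  0.062 ]
tip (array([0.6357, 0.131 , 0.139 ]), np.float64(0.0005660799815123857))
lo-y (array([0.5278, 0.0826, 0.0274]), np.float64(0.0005511735328275103))
hi-y (array([0.6926, 0.0672, 0.1171]), np.float64(0.0011591488515184803))
hi+y (array([0.7106, 0.3019, 0.1229]), np.float64(0.00029905336827190513))
lo+y (array([0.5471, 0.3135, 0.0282]), np.float64(0.002384258561931685))
```

Emit:
{"api": "play_rows", "payload": {
  "steps": [
    [[0,0,0,-0.1244],[0,0,0,-0.1244],[0,0,0,-0.1244],[0,0,0,-0.1244],[0,0,0,-0.1244]]
  ],
  "gripper": 0
}}

```text
time: 0.52
ee_pos: [0.1492, -0.5292, 0.2308]
tcp_rot: [-180.0, -0.0, 51.7]
wrist_force: [0.9, 0.1, 0.3]
opening: 0.0253
grasp_force: 0.0
```

Emit:
{"api": "play_rows", "payload": {
  "steps": [
    [[0,0,0,-0.1244],[0,0,0,-0.1244],[0,0,0,-0.1244],[0,0,0,-0.1244],[0,0,0,-0.1244]]
  ]
}}

```text
time: 0.93
ee_pos: [0.1492, -0.5292, 0.2309]
tcp_rot: [-180.0, -0.0, 87.4]
wrist_force: [-0.4, -0.5, -0.3]
opening: -0.0002
grasp_force: 0.0
```

Emit:
{"api": "play_rows", "payload": {
  "steps": [
    [[0.0209,0.0281,0,0],[0.0209,0.0281,0,0],[0.0209,0.0281,0,0],[0.0209,0.0281,0,0],[0.0209,0.0281,0,0]]
  ]
}}

```text
time: 1.35
ee_pos: [0.296, -0.4311, 0.231]
tcp_rot: [-180.0, -0.0, 87.0]
wrist_force: [0.8, -0.7, 0.2]
opening: -0.0002
grasp_force: 0.0
```

Emit:
{"api": "play_rows", "payload": {
  "steps": [
    [[0.0209,0.0281,0,0],[0.0209,0.0281,0,0],[0.0209,0.0281,0,0],[0.0209,0.0281,0,0],[0.0209,0.0281,0,0]]
  ]
}}

```text
time: 1.77
ee_pos: [0.4419, -0.3339, 0.231]
tcp_rot: [-180.0, -0.0, 87.0]
wrist_force: [0.1, -0.9, -0.3]
opening: 0.0002
grasp_force: 0.0
```

Emit:
{"api": "play_rows", "payload": {
  "steps": [
    [[0.0209,0.0281,0,0],[0.0209,0.0281,0,0],[0.0209,0.0281,0,0],[0.0209,0.0281,0,0],[0.0209,0.0281,0,0]]
  ]
}}

```text
time: 2.18
ee_pos: [0.5877, -0.2369, 0.2308]
tcp_rot: [-180.0, -0.0, 87.0]
wrist_force: [-0.1, -0.8, 0.9]
opening: -0.0001
grasp_force: 0.0
```

Emit:
{"api": "play_rows", "payload": {
  "steps": [
    [[0,-0.001,0.032,0],[0,0,0.032,0],[0,0,0.032,0],[0,0,0.032,0],[0,0,0.028,0]]
  ]
}}

```text
time: 2.6
ee_pos: [0.5848, -0.2376, 0.0725]
tcp_rot: [-179.9, -0.0, 87.0]
wrist_force: [0.2, -0.6, -0.4]
opening: 0.0
grasp_force: 0.0
```

Emit:
{"api": "play_rows", "payload": {
  "steps": [
    [[0,0,0.005,0],[0,0,0.003,0],[0,0,0.003,0],[0,0,0.003,0],[0,0,0.003,0]]
  ]
}}

```text
time: 3.02
ee_pos: [0.5865, -0.2386, 0.0602]
tcp_rot: [179.8, 0.1, 87.0]
wrist_force: [-0.1, -0.1, -0.5]
opening: 0.0001
grasp_force: 0.0
```

Emit:
{"api": "play_rows", "payload": {
  "steps": [
    [[0,0,0.003,0],[0,0,0.003,0],[0,0,0.003,0],[0,0,0.003,0],[0,0,0,0]]
  ]
}}

```text
time: 3.43
ee_pos: [0.5851, -0.238, 0.0455]
tcp_rot: [-179.9, -0.0, 87.0]
wrist_force: [-0.3, -0.2, -0.3]
opening: 0.0
grasp_force: 0.0
```

Emit:
{"api": "play_rows", "payload": {
  "steps": [
    [[0,0,0.003,0],[0,0,0.003,0],[0,0,0.002,0],[0,0,0,0],[0,0,0,0]]
  ]
}}

```text
time: 3.85
ee_pos: [0.5854, -0.2381, 0.0381]
tcp_rot: [-180.0, -0.0, 87.0]
wrist_force: [-0.9, 0.0, -0.1]
opening: 0.0001
grasp_force: 0.0
```

Emit:
{"api": "play_rows", "payload": {
  "steps": [
    [[0,0,-0.01,0],[0,0,-0.03,0],[0,0,-0.04,0],[0,0,-0.04,0],[0,0,-0.04,0]]
  ],
  "gripper": 0.05
}}

```text
time: 4.27
ee_pos: [0.585, -0.238, 0.2011]
tcp_rot: [180.0, 0.0, 87.0]
wrist_force: [0.8, -0.1, 0.3]
opening: 0.0498
grasp_force: 0.0
```

Run:
```python
from workcell import bot
import cv2,numpy as np
s=bot.camera("scene")["img"]; t=bot.camera("top")["img"]
cv2.imwrite("pics/s1f.png",s);cv2.imwrite("pics/t1f.png",t)
k=4
a=cv2.resize(s[150:300,200:400],None,fx=k,fy=k,interpolation=cv2.INTER_CUBIC)
cv2.imwrite("pics/s1.png",cv2.convertScaleAbs(a,alpha=1.4))
```

```text
(no output)
```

View pics/s1.png

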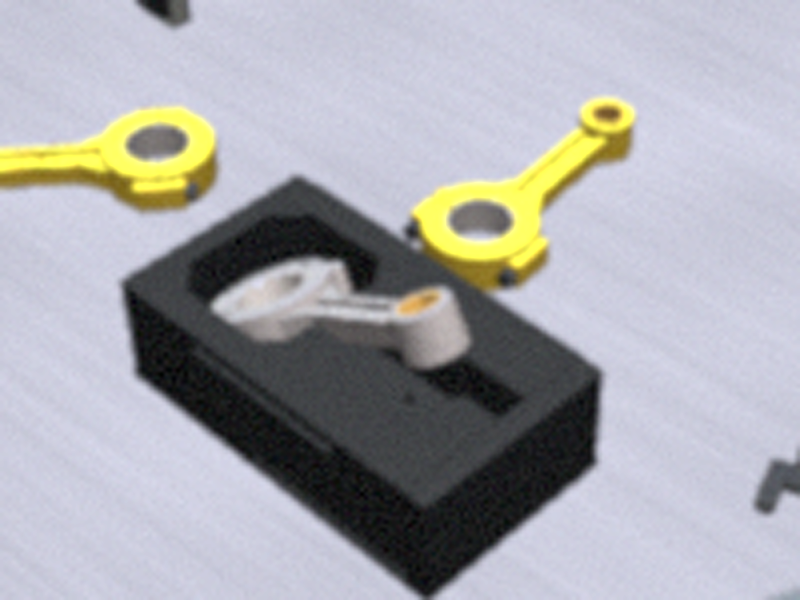

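The rod is tipped up: its small end stands clear of the tray, with the small eye at about scene pixel (305,225.5). I'll compare that with the predicted geometry to see how far it slid.

Run:
```python
from h import *
np.set_printoptions(precision=4,suppress=True)
n=np.array([.587,-.2135,.05]);h=np.radians(87);u=np.array([np.cos(h),np.sin(h),0]);z=np.array([0,0,1.])
t=cv2.imread("pics/t1f.png")
hsv=cv2.cvtColor(t,cv2.COLOR_BGR2HSV); m=cv2.inRange(hsv,(5,100,60),(22,255,255))[190:280,310:440]
print("top brown",np.argwhere(m).mean(0)[::-1]+[310,190],m.sum()//255)
for sl in(0,.004,.008):
    d=np.array([-.866*sl,-.5*sl])
    P=lambda x,zz:n+u*(.023+(x-.023)*.866-(zz+.012)*.5+d[0])+z*(-.012+(x-.023)*.5+(zz+.012)*.866+d[1])
    e=P(.115,.012); print(sl,e,"scene",proj(S,e),"top",proj(T,e),"shank85",P(.085,0),"small",P(.115,0))
```

```text
top brown [355.7326 231.3256] 86
0 [ 0.5917 -0.123   0.1048] scene [305.2068 224.3403] top [354.4338 231.3784] shank85 [ 0.5907 -0.1429  0.0794] small [ 0.5921 -0.117   0.0944]
0.004 [ 0.5916 -0.1264  0.1028] scene [303.7564 224.267 ] top [356.4292 231.7582] shank85 [ 0.5905 -0.1464  0.0774] small [ 0.5919 -0.1204  0.0924]
0.008 [ 0.5914 -0.1299  0.1008] scene [302.318  224.1943] top [358.4144 232.136 ] shank85 [ 0.5903 -0.1498  0.0754] small [ 0.5917 -0.1239  0.0904]
```

Emit:
{"api": "play_rows", "payload": {
  "steps": [
    [[0.0306,0.001,0,0],[0.0306,0,0,0],[0.0306,0,0,0],[0,0,0.03,0],[0,0,0.03,0]]
  ],
  "gripper": 0.05
}}

```text
time: 4.78
ee_pos: [0.5926, -0.145, 0.1404]
tcp_rot: [179.7, 0.0, 87.2]
wrist_force: [0.1, 0.4, -0.2]
opening: 0.0501
grasp_force: 0.0
```

Emit:
{"api": "play_rows", "payload": {
  "steps": [
    [[0,0,0.03,0],[0,0,0.02,0],[0,0,0.015,0],[0,0,0.007,0],[0,0,0,0]]
  ]
}}

```text
time: 5.2
ee_pos: [0.5905, -0.1463, 0.0651]
tcp_rot: [-179.9, -0.0, 87.0]
wrist_force: [0.2, -0.3, 0.3]
opening: 0.0502
grasp_force: 0.0
```

Emit:
{"api": "play_rows", "payload": {
  "steps": [
    [[0,0,0,0],[0,0,0,0],[0,0,0,0],[0,0,0,0],[0,0,0,0]]
  ],
  "gripper": 0,
  "squeeze": 100
}}

```text
time: 5.62
ee_pos: [0.5916, -0.1465, 0.0679]
tcp_rot: [179.9, 0.0, 87.0]
wrist_force: [-2.9, 2.0, 5.4]
opening: 0.0156
grasp_force: 97.6
```

Emit:
{"api": "play_rows", "payload": {
  "steps": [
    [[0,0,-0.005,0],[0,0,-0.01,0],[0,0,-0.015,0],[0,0,-0.02,0],[0,0,-0.02,0]]
  ]
}}

```text
time: 6.03
ee_pos: [0.591, -0.1464, 0.1373]
tcp_rot: [-180.0, -0.0, 87.0]
wrist_force: [-0.2, -0.3, -4.2]
opening: 0.0154
grasp_force: 97.9
```

Emit:
{"api": "play_rows", "payload": {
  "steps": [
    [[0,0,-0.02,0],[0,0,-0.02,0],[0,0,-0.01,0],[0,0,-0.005,0],[0,0,0,0]]
  ]
}}

```text
time: 6.45
ee_pos: [0.5916, -0.1466, 0.1923]
tcp_rot: [179.9, 0.0, 87.0]
wrist_force: [0.4, -0.4, -3.1]
opening: 0.0156
grasp_force: 98.2
```

Run:
```python
from workcell import bot
import cv2,numpy as np
s=bot.camera("scene")["img"]
cv2.imwrite("pics/s2f.png",s)
a=cv2.resize(s[120:270,200:400],None,fx=4,fy=4,interpolation=cv2.INTER_CUBIC)
cv2.imwrite("pics/s2.png",cv2.convertScaleAbs(a,alpha=1.4))
```

```text
(no output)
```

View pics/s2.png

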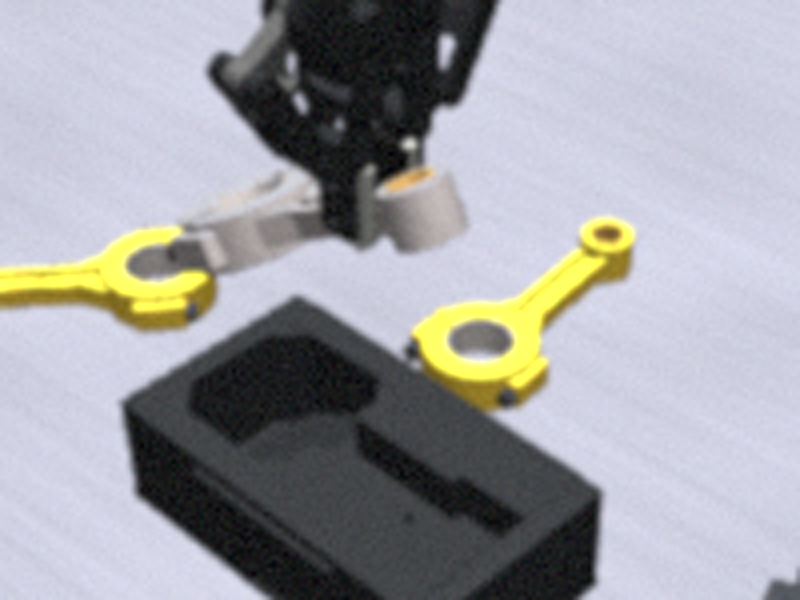

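The rod is held level across the fingers, and the big end still hangs about 30° low (left of the gripper in the crop, around (220,230)). The tool can only point straight down. So I'll press the big end on the tray's near edge to swivel the rod in the pads until it matches the board's slope.

Emit:
{"api": "play_rows", "payload": {
  "steps": [
    [[0,0,0,-0.1187],[0,0,0,-0.1187],[0,0,0,-0.1187],[0,0,0,-0.1187],[0,0,0,-0.1187]]
  ]
}}

```text
time: 6.92
ee_pos: [0.5907, -0.1464, 0.1894]
tcp_rot: [-179.9, -0.1, 121.4]
wrist_force: [0.7, 0.1, -3.1]
opening: 0.0154
grasp_force: 98.1
```

Emit:
{"api": "play_rows", "payload": {
  "steps": [
    [[0,0,0,-0.1187],[0,0,0,-0.1187],[0,0,0,-0.1187],[0,0,0,-0.1187],[0,0,0,-0.1187]]
  ]
}}

```text
time: 7.33
ee_pos: [0.5906, -0.1464, 0.1894]
tcp_rot: [-180.0, -0.2, 155.4]
wrist_force: [-0.1, 0.1, -4.4]
opening: 0.0153
grasp_force: 98.1
```

Emit:
{"api": "play_rows", "payload": {
  "steps": [
    [[0,0,0,-0.1187],[0,0,0,-0.1187],[0,0,0,-0.1187],[0.025,0.004,0,0],[0.035,0.005,0,0]]
  ]
}}

```text
time: 7.75
ee_pos: [0.5321, -0.1328, 0.1879]
tcp_rot: [180.0, -0.2, 175.5]
wrist_force: [0.2, -0.2, -2.7]
opening: 0.0154
grasp_force: 98.2
```

Emit:
{"api": "play_rows", "payload": {
  "steps": [
    [[0.035,0.005,0,0],[0.03,0.005,0,0],[0.0117,0.0017,0.02,0],[0,0,0.03,0],[0,0,0.012,0]]
  ]
}}

```text
time: 8.17
ee_pos: [0.4543, -0.1145, 0.1253]
tcp_rot: [180.0, -0.2, 175.4]
wrist_force: [-0.4, -0.1, -3.1]
opening: 0.0154
grasp_force: 98.1
```

Run:
```python
from workcell import bot
import cv2,numpy as np
s=bot.camera("scene")["img"];t=bot.camera("top")["img"]
cv2.imwrite("pics/s3f.png",s);cv2.imwrite("pics/t3f.png",t)
f=lambda a:cv2.convertScaleAbs(cv2.resize(a,(400,400),interpolation=cv2.INTER_CUBIC),alpha=1.4)
cv2.imwrite("pics/s3.png",np.hstack([f(s[110:290,200:380]),f(t[180:340,260:420])]))
o=bot.get_obs();print(o["ee_pos"],o["tcp_rot"],o["q"])
```

```text
[ 0.45483234 -0.11459917  0.12615743] [179.9539275   -0.31953324 175.4310311 ] [-1.41371752e+01 -6.57846818e+00 -1.29705661e+01  8.39306483e+01
 -7.68147727e-03 -9.56805615e+00]
```

View pics/s3.png

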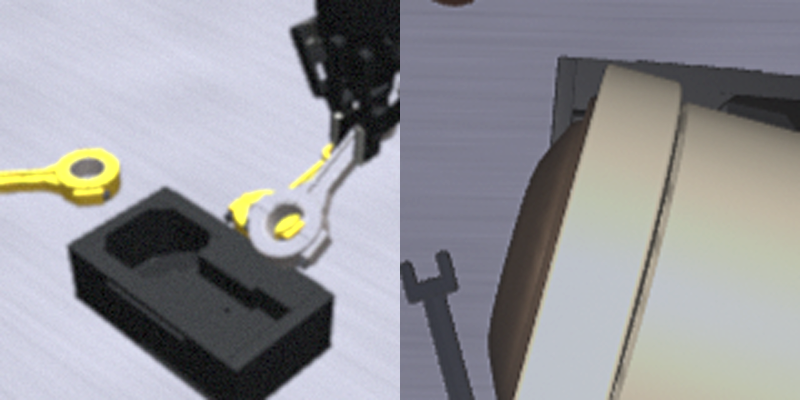

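The scene crop shows the ring at (288,225), just above the tray's near edge, with the shank rising to the gripper. I'll shift 6 mm inward and press down gently at reduced squeeze.

Emit:
{"api": "play_rows", "payload": {
  "steps": [
    [[-0.006,0,0,0],[0,0,0.004,0],[0,0,0.004,0],[0,0,0.004,0],[0,0,0.004,0]]
  ],
  "squeeze": 45
}}

```text
time: 8.68
ee_pos: [0.4629, -0.1158, 0.1145]
tcp_rot: [-180.0, 0.1, 175.4]
wrist_force: [-7.9, -1.2, 10.8]
opening: 0.0155
grasp_force: 99.0
```

Emit:
{"api": "play_rows", "payload": {
  "steps": [
    [[0,0,0.005,0],[0,0,0.005,0],[0,0,0.005,0],[0,0,0.005,0],[0,0,0.005,0]]
  ]
}}

```text
time: 9.1
ee_pos: [0.4636, -0.1156, 0.0895]
tcp_rot: [-180.0, 0.2, 175.4]
wrist_force: [2.9, 1.6, 1.9]
opening: 0.0154
grasp_force: 99.8
```

Run:
```python
from workcell import bot
import cv2,numpy as np
from h import *
s=bot.camera("scene")["img"]
cv2.imwrite("pics/s4f.png",s)
f=lambda a:cv2.convertScaleAbs(cv2.resize(a,(600,600),interpolation=cv2.INTER_CUBIC),alpha=1.4)
cv2.imwrite("pics/s4.png",f(s[120:270,270:420]))
o=bot.get_obs();print(o["ee_pos"],o["wrist_force"],o["torque"])
```

```text
[ 0.46354798 -0.11542289  0.08838128] [3.33220438 0.95628052 1.60979239] [ 0.33557804 -1.29562405  0.2387177 ]
```

View pics/s4.png

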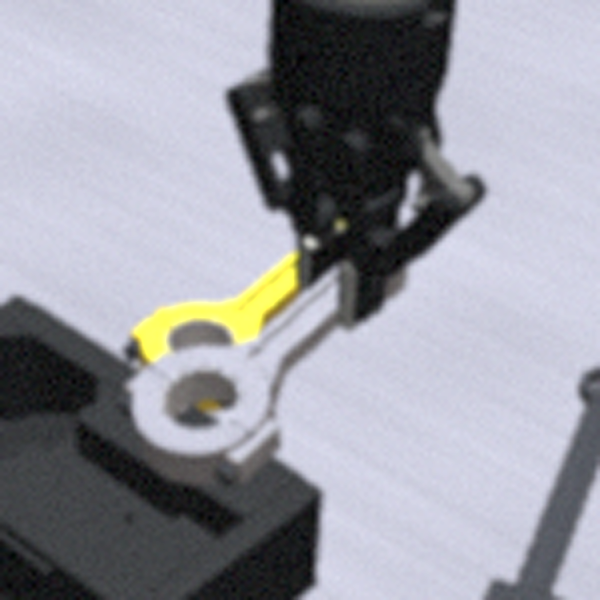

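The rod is swivelling in the grip as planned, now nearly level with the ring resting on the near tray rim (crop (205,400)). I'll keep going past level, moving in over the edge.

Emit:
{"api": "play_rows", "payload": {
  "steps": [
    [[0,0,0.005,0],[0,0,0.005,0],[0,0,0.005,0],[0,0,0.005,0],[-0.001,0,0.004,0]]
  ]
}}

```text
time: 9.57
ee_pos: [0.4629, -0.1157, 0.0639]
tcp_rot: [-180.0, -0.1, 175.4]
wrist_force: [-8.4, -0.0, 10.7]
opening: 0.0158
grasp_force: 104.4
```

Emit:
{"api": "play_rows", "payload": {
  "steps": [
    [[-0.003,0,0.005,0],[-0.003,0,0.005,0],[-0.003,0,0.005,0],[-0.002,0,0.005,0],[-0.002,0,0.004,0]]
  ]
}}

```text
time: 9.98
ee_pos: [0.4757, -0.1167, 0.0406]
tcp_rot: [-180.0, -0.1, 175.4]
wrist_force: [-8.9, 1.0, 15.2]
opening: 0.0152
grasp_force: 114.1
```

Run:
```python
from workcell import bot
import cv2,numpy as np
from h import *
s=bot.camera("scene")["img"]
cv2.imwrite("pics/s5f.png",s)
f=lambda a:cv2.convertScaleAbs(cv2.resize(a,(600,600),interpolation=cv2.INTER_CUBIC),alpha=1.4)
cv2.imwrite("pics/s5.png",f(s[120:270,270:420]))
o=bot.get_obs();print(o["ee_pos"],o["wrist_force"],o["torque"])
```

```text
[ 0.47626085 -0.1167145   0.04019072] [-7.13405545  1.17945626 13.74032612] [0.1307912  0.3511276  0.04560878]
```

View pics/s5.png

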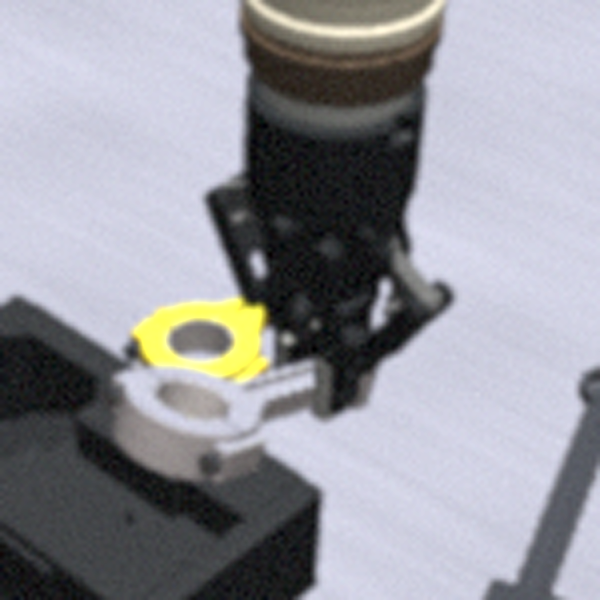

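The rod is now tilted with its small end low, about 23° by geometry. I'll do the last bit of pressing, then grip at full force, lift and carry it to above the peg.

Emit:
{"api": "play_rows", "payload": {
  "steps": [
    [[-0.002,0,0.003,0],[-0.002,0,0.003,0],[0,0,0.001,0],[0,0,0,0],[0,0,0,0]]
  ]
}}

```text
time: 10.45
ee_pos: [0.4809, -0.1173, 0.0345]
tcp_rot: [-180.0, 0.1, 175.4]
wrist_force: [-6.2, 0.2, 14.0]
opening: 0.0156
grasp_force: 118.8
```

Emit:
{"api": "play_rows", "payload": {
  "steps": [
    [[0,0,0,0],[0,0,0,0],[0,0,-0.015,0],[0,0,-0.02,0],[0,0,-0.03,0]]
  ],
  "gripper": 0,
  "squeeze": 120
}}

```text
time: 10.87
ee_pos: [0.4784, -0.1166, 0.0956]
tcp_rot: [180.0, -0.4, 175.4]
wrist_force: [0.3, 0.1, -4.3]
opening: 0.0154
grasp_force: 119.1
```

Emit:
{"api": "play_rows", "payload": {
  "steps": [
    [[0,0,-0.03,0],[0,0,-0.03,0],[0,0,-0.025,0],[0,0,-0.015,0],[0,0,0,0]]
  ]
}}

```text
time: 11.28
ee_pos: [0.4813, -0.1173, 0.2006]
tcp_rot: [-180.0, 0.2, 175.4]
wrist_force: [-0.1, 0.6, -3.3]
opening: 0.0153
grasp_force: 119.1
```

Emit:
{"api": "play_rows", "payload": {
  "steps": [
    [[-0.0024,0.015,0,0],[-0.0024,0.025,0,0],[-0.0024,0.03,0,0],[-0.0024,0.03,0,0],[-0.0024,0.03,0,0]]
  ]
}}

```text
time: 11.7
ee_pos: [0.5021, 0.0128, 0.1957]
tcp_rot: [-180.0, -0.2, 175.4]
wrist_force: [0.8, 0.5, -3.3]
opening: 0.0156
grasp_force: 119.2
```

Emit:
{"api": "play_rows", "payload": {
  "steps": [
    [[-0.0024,0.03,0,0],[-0.0024,0.03,0,0],[-0.0024,0.03,0,0],[-0.0024,0.025,0,0],[-0.002,0.015,0,0]]
  ]
}}

```text
time: 12.12
ee_pos: [0.5241, 0.1426, 0.1954]
tcp_rot: [-180.0, -0.2, 175.5]
wrist_force: [0.4, -0.2, -3.9]
opening: 0.0155
grasp_force: 119.2
```

Emit:
{"api": "play_rows", "payload": {
  "steps": [
    [[0,0,0.015,0],[0,0,0.02,0],[0,0,0.013,0],[0,0,0.005,0],[0,0,0,0]]
  ]
}}

```text
time: 12.53
ee_pos: [0.5234, 0.14, 0.1421]
tcp_rot: [-179.9, -0.3, 175.4]
wrist_force: [0.7, -0.2, -3.5]
opening: 0.0154
grasp_force: 119.2
```

Run:
```python
from workcell import bot
import cv2,numpy as np
from h import *
s=bot.camera("scene")["img"];t=bot.camera("top")["img"]
cv2.imwrite("pics/s6f.png",s);cv2.imwrite("pics/t6f.png",t)
o=bot.get_obs();print(o["ee_pos"],o["wrist_force"],o["tcp_rot"])
p=np.array(o["ee_pos"]);L=np.array([-.8634,.0693,-.5]);zp=np.array([-.498,.04,.866])
big=p+[0,0,.009]-.083*L
print("big",big,"topface scene",proj(S,big+.012*zp),"top",proj(T,big+.012*zp))
root=np.array([.6606,.129,.0957]); print("peg tip",proj(S,root+.05*zp),proj(T,root+.05*zp))
f=lambda a:cv2.convertScaleAbs(cv2.resize(a,(400,600),interpolation=cv2.INTER_CUBIC),alpha=1.4)
cv2.imwrite("pics/s6.png",np.hstack([f(s[210:390,380:500]),f(t[120:300,150:270])]))
```

```text
[0.52454996 0.14019963 0.14491451] [ 0.3770533  -0.681526   -4.10475805] [-1.79979231e+02 -5.09059301e-02  1.75420630e+02]
big [0.59621216 0.13444773 0.19541451] topface scene [458.76517273 253.89931971] top [179.60390171 215.2955806 ]
peg tip [428.14046376 306.94148435] [196.46715726 196.71404071]
```

View pics/s6.png

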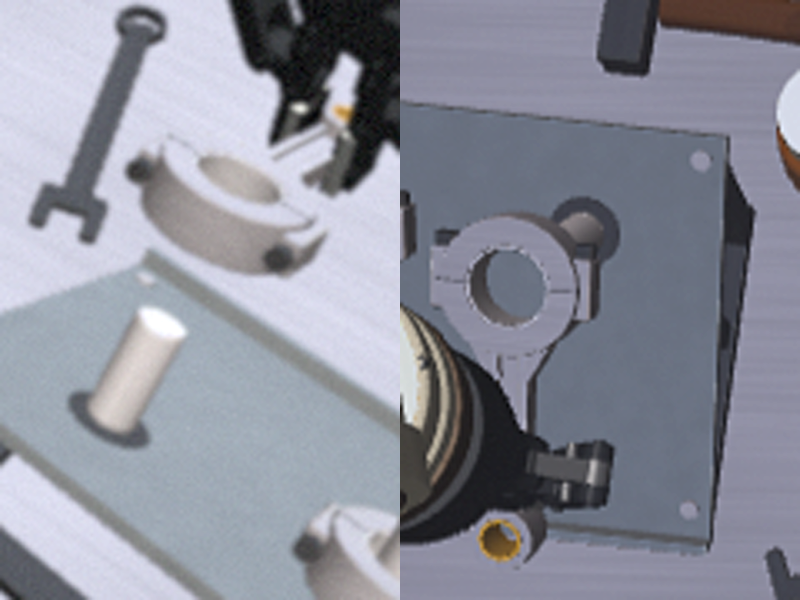

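The crops show the ring held above the peg, parallel to the board. The bore centre is at scene (452,263.4) and top (182.4,205.5); the small eye is at scene (482.6,243.6) and top (180,282.3).

Run:
```python
from h import *
np.set_printoptions(precision=4,suppress=True)
B,r1=tri(T,(182.4,205.3),S,(452,263.4)); s,r2=tri(T,(180,282.3),S,(482.6,243.6))
d=s-B; print(B,r1,s,r2,np.linalg.norm(d),"elev",np.degrees(np.arcsin(d[2]/np.linalg.norm(d))),"heading",np.degrees(np.arctan2(d[1],d[0])))
d/=np.linalg.norm(d); y=np.cross([0,0,1],d);y/=np.linalg.norm(y); n=np.cross(d,y); print("n",n)
root=np.array([.6606,.129,.0957]);zp=np.array([-.498,.04,.866]);xp=np.array([.8634,-.0693,.5]);yp=np.cross(zp,xp)
big=B-.012*n; e=big-root; print("big",big,"peg frame",e@xp,e@yp,e@zp)
tcp=np.array([.5245,.1402,.145]); g=tcp-big; print("tcp-big",g,"along",g@d,"perp",g@n)
for a,b in((-.004,.075),(-.004,.05),(-.004,.014)):
    t=root+a*xp+b*zp-big; print(a,b,"shift",t, "tx,ty,tz",t@[-.9968,.0802,0],t@[.0802,.9968,0],-t[2])
```

```text
[0.6059 0.1342 0.2007] 0.0007334437247765492 [0.499  0.1398 0.1584] 0.0021155619542091012 0.11510891180009741 elev -21.582703487209752 heading 177.0186936200186
n [-0.3673  0.0191  0.9299]
big [0.6103 0.134  0.1896] peg frame 0.003179787919635864 0.0009296388264953307 0.10651804845692409
tcp-big [-0.0858  0.0062 -0.0446] along 0.09639373282174653 perp -0.009788903115025066
-0.004 0.075 shift [ 0.0095 -0.0017 -0.0309] tx,ty,tz -0.009575199673392947 -0.0009287978867843584 0.03091042154315013
-0.004 0.05 shift [ 0.0219 -0.0027 -0.0526] tx,ty,tz -0.02206555967339291 -0.0009271078867843626 0.052560421543150104
-0.004 0.014 shift [ 0.0398 -0.0041 -0.0837] tx,ty,tz -0.040051678073392966 -0.0009246742867843551 0.08373642154315013
```

The rod hangs at −21.6°, which is 8° off the board and well within the bore's clearance. It is laterally within 1 mm of the peg, so I'll lower along the peg's axis.

Emit:
{"api": "play_rows", "payload": {
  "steps": [
    [[-0.0032,-0.0009,0.008,0],[-0.0032,0,0.0115,0],[-0.0032,0,0.0115,0],[0,0,0,0],[0,0,0,0]]
  ]
}}

```text
time: 13.05
ee_pos: [0.5338, 0.1385, 0.1129]
tcp_rot: [-180.0, -0.1, 175.4]
wrist_force: [0.1, 1.4, -3.0]
opening: 0.0152
grasp_force: 119.2
```

Emit:
{"api": "play_rows", "payload": {
  "steps": [
    [[-0.0031,0,0.0054,0],[-0.0031,0,0.0054,0],[-0.0031,0,0.0054,0],[-0.0031,0,0.0054,0],[0,0,0,0]]
  ]
}}

```text
time: 13.47
ee_pos: [0.5466, 0.1375, 0.0911]
tcp_rot: [-180.0, -0.1, 175.4]
wrist_force: [-0.6, -0.7, -4.9]
opening: 0.0153
grasp_force: 119.2
```

Emit:
{"api": "play_rows", "payload": {
  "steps": [
    [[-0.003,0,0.005,0],[-0.003,0,0.005,0],[-0.003,0,0.005,0],[-0.003,0,0.005,0],[0,0,0,0]]
  ]
}}

```text
time: 13.88
ee_pos: [0.5586, 0.1366, 0.0712]
tcp_rot: [-180.0, -0.1, 175.4]
wrist_force: [-0.3, -0.7, -3.3]
opening: 0.0154
grasp_force: 119.2
```

Emit:
{"api": "play_rows", "payload": {
  "steps": [
    [[-0.0015,0,0.0025,0],[-0.0015,0,0.0025,0],[-0.0015,0,0.0025,0],[-0.0015,0,0.0025,0],[0,0,0,0]]
  ]
}}

```text
time: 14.3
ee_pos: [0.5646, 0.1362, 0.0622]
tcp_rot: [-180.0, -0.0, 175.4]
wrist_force: [-0.1, -0.2, -4.0]
opening: 0.0151
grasp_force: 119.3
```

Emit:
{"api": "play_rows", "payload": {
  "steps": [
    [[0,0,0.002,0],[0,0,0.002,0],[0,0,0.002,0],[0,0,0.002,0],[0,0,0,0]]
  ]
}}

```text
time: 14.72
ee_pos: [0.5658, 0.1365, 0.0562]
tcp_rot: [180.0, 0.2, 175.4]
wrist_force: [-2.6, -0.6, 8.2]
opening: 0.015
grasp_force: 123.9
```

Emit:
{"api": "play_rows", "payload": {
  "steps": [
    [[0,0,0.001,0],[0,0,0.001,0],[0,0,0.001,0],[0,0,0.001,0],[0,0,0,0]]
  ]
}}

```text
time: 15.13
ee_pos: [0.5661, 0.1365, 0.0527]
tcp_rot: [179.9, 0.3, 175.4]
wrist_force: [-0.7, 0.3, 8.9]
opening: 0.0158
grasp_force: 126.1
```

Run:
```python
from workcell import bot
import cv2,numpy as np
s=bot.camera("scene")["img"];t=bot.camera("top")["img"]
cv2.imwrite("pics/s7f.png",s);cv2.imwrite("pics/t7f.png",t)
f=lambda a:cv2.convertScaleAbs(cv2.resize(a,(400,600),interpolation=cv2.INTER_CUBIC),alpha=1.4)
cv2.imwrite("pics/s7.png",np.hstack([f(s[240:420,380:500]),f(t[120:300,150:270])]))
o=bot.get_obs();print(o["ee_pos"],o["wrist_force"])
```

```text
[0.56612861 0.13657125 0.05284316] [-1.96880763 -0.66061906  7.87060874]
```

View pics/s7.png

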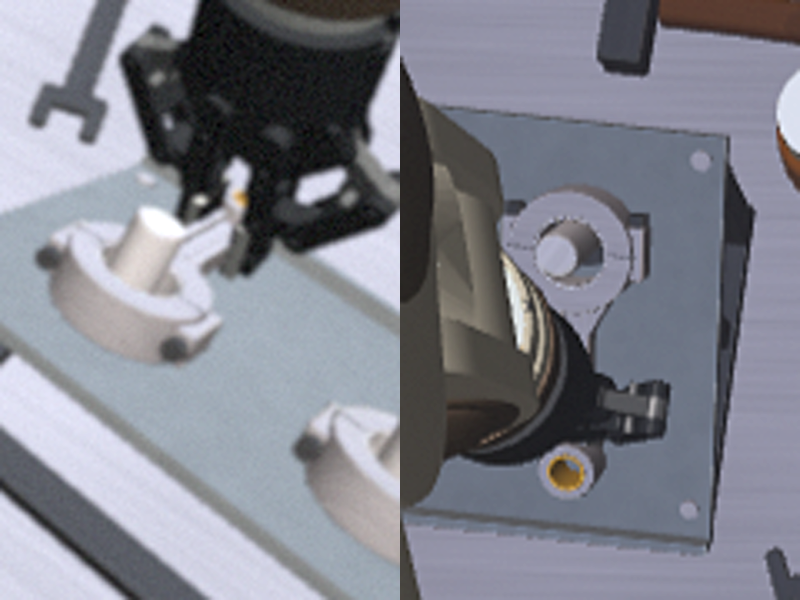

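The ring is round the peg and lying nearly flat: its bore is at about top (202.5,195) and scene (420,321). I'll check the position numerically before releasing.

Run:
```python
from h import *
np.set_printoptions(precision=4,suppress=True)
B,r1=tri(T,(202,195),S,(420,321)); s,r2=tri(T,(200.1,261),S,(452,300))
d=s-B; L=np.linalg.norm(d); d/=L; y=np.cross([0,0,1],d);y/=np.linalg.norm(y);n=np.cross(d,y)
print(r1,r2,L,"elev",np.degrees(np.arcsin(d[2])))
root=np.array([.6606,.129,.0957]);zp=np.array([-.498,.04,.866]);xp=np.array([.8634,-.0693,.5]);yp=np.cross(zp,xp)
for P in(B,s):
    e=P-.012*n-root; print(e@xp,e@yp,e@zp)
```

```text
7.896132034875015e-05 0.0018533299956090229 0.11369087480414593 elev -25.500706707208263
-0.00450936881848649 -0.0015506151383076398 0.012980572630851327
-0.1178595015964794 -0.002733564386519121 0.021856410112680674
```

Emit:
{"api": "play_rows", "payload": {
  "steps": [
    [[0,0,0,0],[0,0,0,0],[0,0,0,0],[0,0,0,0],[0,0,0,0]]
  ],
  "gripper": 0.05
}}

```text
time: 15.65
ee_pos: [0.5644, 0.1363, 0.0504]
tcp_rot: [-180.0, -0.0, 175.4]
wrist_force: [-0.1, -0.0, 0.8]
opening: 0.0501
grasp_force: 0.0
```

Emit:
{"api": "play_rows", "payload": {
  "steps": [
    [[0,0,-0.01,0],[0,0,-0.02,0],[0,0,-0.03,0],[0,0,-0.03,0],[0,0,-0.03,0]]
  ]
}}

```text
time: 16.07
ee_pos: [0.5642, 0.1362, 0.1727]
tcp_rot: [-180.0, -0.0, 175.4]
wrist_force: [0.5, 0.9, -0.5]
opening: 0.0498
grasp_force: 0.0
```

Emit:
{"api": "play_rows", "payload": {
  "steps": [
    [[0.03,0,-0.02,0],[0.03,0,0,0],[0.03,0,0,0],[0.03,0,0,0],[0,0,0,0]]
  ]
}}

```text
time: 16.48
ee_pos: [0.4412, 0.1459, 0.1923]
tcp_rot: [180.0, -0.0, 175.5]
wrist_force: [-0.3, -1.0, 0.1]
opening: 0.0497
grasp_force: 0.0
```

Run:
```python
from workcell import bot
from h import *
s=bot.camera("scene")["img"];t=bot.camera("top")["img"]
cv2.imwrite("pics/s8f.png",s);cv2.imwrite("pics/t8f.png",t)
np.set_printoptions(precision=4,suppress=True)
# brown small-eye bush in both views
def br(im,x0,y0,x1,y1):
    m=cv2.inRange(cv2.cvtColor(im,cv2.COLOR_BGR2HSV),(5,90,60),(22,255,255))[y0:y1,x0:x1]
    p=np.argwhere(m); return (p.mean(0)[::-1]+[x0,y0],len(p)) if len(p) else None
a=br(t,170,230,235,290); b=br(s,425,270,475,325); print(a,b)
if a and b:
    P,r=tri(T,a[0],S,b[0]); root=np.array([.6606,.129,.0957]);zp=np.array([-.498,.04,.866]);xp=np.array([.8634,-.0693,.5])
    e=P-root; print(P,r,e@xp,e@np.cross(zp,xp),e@zp)
t0=cv2.imread("pics/top0.png"); print("other rod diff",cv2.absdiff(t,t0)[160:270,95:160].mean())
o=bot.get_obs();print(o["ee_pos"],o["wrist_force"],o["grasp_force"],o["time"])
```

```text
(array([200.9444, 261.1389]), 72) (array([453.3429, 304.6571]), 35)
[0.5427 0.1382 0.0575] 8.31584640134113e-05 -0.12151470182862929 -0.0002723097277155612 0.025959083442477472
other rod diff 3.9778088578088577
[0.4445 0.1461 0.1919] [0.319  0.6438 0.7919] 0.0 16.5833
```

Run:
```python
import cv2,numpy as np
for n in("top0","t8f"):
    m=cv2.inRange(cv2.cvtColor(cv2.imread(f"pics/{n}.png"),cv2.COLOR_BGR2HSV),(5,90,60),(22,255,255))[235:275,115:155]
    print(np.argwhere(m).mean(0)[::-1],m.sum()//255)
from workcell import bot
print(bot.job_done())
```

```text
[17.58333333 18.75      ] 72
[17.64788732 18.8028169 ] 71
the job is handed in; nothing more can be done
None
```

The rod now hangs by its big end on the empty peg, small end down the slope, released and flat on the board to about 2 mm by the camera check. The other rod did not move, the arm never went near the jar, spanner or hammer, and the job was handed in at about 17 s; no verdict was shown.

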